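Open the filter lid of the bench fume extractor

ROBOT

A 6-joint arm with a two-finger parallel gripper is mounted at the origin on the work surface. World frame = base frame: x ahead of the robot, y to its left, z up, the work surface at z = 0. Lengths are in m, angles in rad, forces in N, time in s.
With the tool pointing down it reaches from about 0.4 to 0.825 m from the base axis. Payload 7 kg.
Tool frame: the origin (TCP) lies at the very end of the fingers, on their centre line; the grasp point (between the pads) lies 19 mm behind it; z points along the fingers, x is the direction in which the jaws open and shut, and the axes are right-handed (so a half turn about z gives the same grasp; the last joint's range is limited). The gripper opens to 88 mm and grips with 3 to 60 N. Pads are 19 mm wide; open, the fingers measure 130 mm over their backs; the gripper's body (78 mm by 193 mm) begins 47 mm behind the grasp point.
Start: joints at [-0.928, 0.359, 0.012, 0, -1.224, -0.288], TCP at [0.234, -0.633, 0.227] pointing down, gripper open.
Joint ranges: [-3.07, 3.07], [-1.43, 2.12], [-1.02, 1.25], [-3.03, 1.67], [-3.05, -0], [-3.03, 3.03]. Speed limits (rad/s): [2.39, 2.39, 3.01, 3.14, 3.14, 3.14].

INTERFACE

Orientations are given as [roll, pitch, yaw] about the fixed x, y, z axes, in that order (R = Rz(yaw) Ry(pitch) Rx(roll)).
In Python, from station import telemetry, grab_frame, arm, regions_of, pinpoint gives the robot as it stands. The module is installed in compiled form; this text tells all that it offers.
- The arm moves only by the shell command python3 -m inch 'ROWS' [FORCE]. ROWS is text: rows parted by semicolons, each of 7 numbers parted by spaces: the opening, from 0 (shut) to 1 (fully open), then the shift along the world's x, y, z in cm, then the turn, a rotation vector about the world's x, y, z in degrees. A call has 1 to 12 rows; each row is the pose to reach, as a shift and turn from the pose measured when the call began; what a row does not reach only later rows make up. A row lasts 1/8 s, in which the tool goes at most 62.5 mm and 10.7 degrees, less where a joint would pass 70% of its speed; a pose out of reach is approached as far as the arm can. A call with a gripper value outside its range is refused whole. The fingers move at their own pace and stop on an object; FORCE is the grip in N (left out, the last holds). Time passes only in rows, so rows that repeat a pose let the fingers close. It gives the time, the measured TCP pose, the force and the opening at its end, in the units of the state.
- telemetry.get_state(): the state, without advancing time (a new reading comes with each control period).
- grab_frame(name): name is "scene" or "top" or "wrist"; returns a dict with "pixels" (400x640x3 uint8, red, green, blue), "fx", "fy", "cx", "cy" (pixels), "R" (3x3) and "t" (3): a world point X has camera coordinates R X + t. Camera axes: x right, y down, z forward; pixel columns grow to the right and rows downward; lengths in m; the calibration is good to about 2 mm. A picture is of the moment at which its call begins. There is no depth.
- arm.job_done(): hands the job in, once; it reports no verdict.
Trained networks look in the newest picture that a camera, given by its name, has taken for a name from the list of things; names that differ only in an ending like _2 or _b are one class to them, and where a whole thing is asked for, a point or a joint stands for the part that bears it (a point fixed in the world has none). Each returns a list of dicts, best first, with "p" (0 to 1); they miss things now and then, are a little off and sometimes report something else, mostly with a low value. They report only what shows in the picture. A call takes as long as a camera call. They do not tell look-alikes from the thing itself.
- regions_of(camera, name): "pixels" (400x640 bool, what is visible of it) and "bbox" ([left, top, right, bottom] in pixels, round what is visible of it).
- pinpoint(camera, name): "location" ([column, row] in pixels: a listed point, or the origin of a listed thing).
The state is a dict: "t": time; "q": joint angles; "qd": joint speeds; "joint_efforts": joint torques, N m; "eef_pos": TCP position; "ee_rot": TCP orientation; "force": force on the tool from outside, world axes, zero at the start; "moment": the same for the moment, N m; "width": finger opening in m.
Only numpy, scipy, OpenCV 4.12 (cv2) and the standard library are available. Lean on these libraries where they do the work, as an engineer would, in place of code of your own. Each camera call takes 0.05 s, during which the arm holds its last target. There are 200 camera calls.

TASK

Open the flat fume extractor's filter compartment: with a fingertip press its snap tab all the way in, then push the released cover along its channel, off its seat and onto the deck, until the filter opening is fully uncovered, and leave it lying flat there. Only press and push: do not lift the cover, and leave the phone, bottle and parts box where they are.

Things in the scene. Friction and masses are not known exactly. Their poses are not given: they have to be found in the camera images.
- extractor: Flat grey plastic fume extractor, fixed to the bench, 260 (x) x 131 (y) x 42 mm plus a channel on top; a black hose spigot sticks out 50 mm from its far, +x end. Origin: centre of its underside, z up; +x is the way the cover slides open. Channel floor (seat, then deck) at height 50 mm, 113 mm wide, side walls to 63 mm. A lip 9 mm above the floor closes each end.
- opening (a point): Centre of the filter opening, 70 (x) x 86 (y) mm with a paper filter inside, at the channel floor: x = -80, z = 50 mm in the extractor's frame. Over this seat (x = -125 to -40 mm) lips on the side walls overhang the cover's long edges by 2.5 mm, to 67.5 mm high, 105 mm apart.
- deck_end (a point): Middle of the far end of the bare deck at the floor, where the stop lip begins: x = +115, z = 50 mm in the extractor's frame. The deck runs there from the snap tab.
- cover: Loose dark grey cover, 100 (x) x 110 (y) mm, 0.1-0.2 kg, axes as the extractor's. Origin: centre of its underside; seated at x = -75, z = 50 mm of the extractor. Plate 4 to 10 mm above the origin, on two edge runners. Once the tab is in it slides to +x against light friction (1-2 N); the opening is just clear after 80 mm, the stop lip comes at 140 mm.
- push_face (a point): Middle of the cover's push face, 17 mm above and x = 0 from the cover's origin (67 mm above the bench). A 90 mm wide ridge across the cover rises 14 mm above the plate: this upright face looks to -x, a ramp falls to the plate on its +x side. The plate behind the face is flat for 50 mm.
- tab_top (a point): Centre of the top of the grey snap tab, a block 36 (x) x 40 (y) mm that stands up from the deck just beyond the cover (3 mm gap) and blocks it. Its top is 12 mm above the deck (62 mm above the bench) when out; it may start up to 3 mm in.
- tab (a joint): How far the snap tab is pressed straight down, in m: 0 = out, 0.011 = fully in (stop; its top is then 1 mm above the deck). Takes about 5 N all the way and stays where it is left. The cover is free, and passes over the tab, from 0.008 on.
- phone: Bystander: phone lying flat, 148 x 72 x 8 mm, origin at the centre of its underside.
- bottle: Bystander: white dispenser bottle, 42 mm dia, 100 mm high, standing; origin at the centre of its underside.
- parts_box: Bystander: open white parts box, 90 x 70 x 25 mm, origin at the centre of its underside.
Things that resemble listed ones, but are neither listed nor needed, are in the scene too. What is shaped like the cover but green or orange is not meant.

How it is judged:
On the way, in this order (a step that is already met when the one before it is completed fails the run):
1. the snap tab is pressed in (8 mm or more) while the cover is still on its seat (value of joint tab above 0.008 m and x of cover in the frame of extractor below -0.065 m), for 0.1 s.
2. the cover has been pushed off its seat and the filter opening is uncovered (x of cover in the frame of extractor above 0.005 m), for 0.2 s.
At the end, for the whole second after the job is handed in: The cover has slid at least 80 mm from its seat, so that the filter opening is fully uncovered, and lies flat (within 4 degrees) and still on the deck inside its channel, with the tab pressed in 8 mm or more (x of cover in the frame of extractor above 0.005 m and z of cover in the frame of extractor between 0.046 and 0.056 m and angle between cover's own z axis and vertical below 0.07 rad and linear speed of cover below 0.01 m/s and value of joint tab above 0.008 m); the robot touches nothing.
It fails at once if the cover is lifted (12 mm or more off the channel floor) or tipped up more than 20 degrees (z of cover in the frame of extractor above 0.062 m or angle between cover's own z axis and vertical above 0.35 rad).
It fails at once if the phone is moved by more than 20 mm (distance of phone from where it was at the start of the episode above 0.02 m).
It fails at once if the bottle is moved by more than 20 mm (distance of bottle from where it was at the start of the episode above 0.02 m).
It fails at once if the parts box is moved by more than 20 mm (distance of parts_box from where it was at the start of the episode above 0.02 m).
It also fails if it takes over 40 s, if anything falls off the work surface, if the arm or the gripper's body presses on something with over 40 N, if the wrist force passes 120 N, or if a joint passes its speed limit or range.

## Working session

There is one attempt and no reset: what is moved stays moved. The work goes in short steps, Python scripts to look and compute and a shell command to move; the robot and the scene stay as the last step left them, time stands still between calls to the robot, and variables do not carry over. Pictures are saved under pics/ and viewed, about 8 in all and at most 12, crops included, and the job is handed in when it is done.

```bash
mkdir -p pics
cat > h.py <<'E'
import numpy as np, cv2
from station import telemetry, grab_frame, arm, regions_of, pinpoint
def ray(f,p):
    d=np.array([(p[0]-f["cx"])/f["fx"],(p[1]-f["cy"])/f["fy"],1.]); R=np.array(f["R"]); 
    return -R.T@np.array(f["t"]), R.T@d
def onz(f,p,z):
    o,d=ray(f,p); return o+d*(z-o[2])/d[2]
def tri(obs):
    A=np.zeros((3,3));b=np.zeros(3)
    for f,p in obs:
        o,d=ray(f,p); d=d/np.linalg.norm(d); M=np.eye(3)-np.outer(d,d); A+=M;b+=M@o
    return np.linalg.solve(A,b)
def proj(f,X):
    c=np.array(f["R"])@X+np.array(f["t"]); return np.array([c[0]/c[2]*f["fx"]+f["cx"],c[1]/c[2]*f["fy"]+f["cy"]])
def save(f,n,crop=None,s=1):
    im=f["pixels"][:,:,::-1]
    if crop: im=im[crop[1]:crop[3],crop[0]:crop[2]]
    cv2.imwrite("pics/"+n,cv2.resize(im,None,fx=s,fy=s,interpolation=cv2.INTER_CUBIC))
E
python3 - <<'E'
from h import *
np.set_printoptions(precision=4,suppress=True)
F={}
for c in("scene","top"):
    F[c]=f=grab_frame(c); save(f,c+"0.png")
    for n in("extractor","cover","push_face","tab_top","opening","deck_end","phone","bottle","parts_box"):
        for r in pinpoint(c,n)[:3]: print(c,n,np.round(r["location"],1),round(r["p"],2), onz(f,r["location"],{"push_face":.067,"tab_top":.062,"opening":.05,"deck_end":.05,"cover":.05}.get(n,0)))
s=telemetry.get_state();print(s["eef_pos"],s["ee_rot"],s["width"],s["force"])
E
```

```text
scene extractor [312.3 209.9] 0.68 [0.5623 0.1015 0.    ]
scene extractor [302.6 173.1] 0.56 [0.4112 0.1181 0.    ]
scene cover [348.9 158.4] 0.92 [0.4433 0.2551 0.05  ]
scene cover [175.4 200.4] 0.79 [ 0.4564 -0.2521  0.05  ]
scene cover [304.6 178.6] 0.62 [0.4844 0.1036 0.05  ]
scene push_face [174.  195.2] 0.96 [ 0.4532 -0.2511  0.067 ]
scene push_face [406.9 134.5] 0.88 [0.4125 0.4613 0.067 ]
scene push_face [202.6 258.7] 0.82 [ 0.6798 -0.2026  0.067 ]
scene tab_top [312.2 191.4] 0.49 [0.5497 0.1058 0.062 ]
scene opening [304.2 175.7] 0.81 [0.4728 0.1059 0.05  ]
scene deck_end [329.2 227.7] 0.85 [0.673  0.1119 0.05  ]
scene deck_end [310.  206.9] 0.36 [0.5911 0.0864 0.05  ]
scene phone [364.3 203.2] 0.63 [0.5844 0.2508 0.    ]
scene bottle [265.9 233.3] 0.87 [ 0.6021 -0.0412  0.    ]
scene bottle [312.2 207.6] 0.17 [0.554  0.1039 0.    ]
scene parts_box [251.  206.6] 0.91 [ 0.4967 -0.06    0.    ]
scene parts_box [312.8 192.2] 0.39 [0.4976 0.1236 0.    ]
top extractor [328.7 209.1] 0.79 [0.5579 0.1063 0.    ]
top cover [331.7 236.2] 0.83 [0.4746 0.0972 0.05  ]
top cover [269.4 267. ] 0.77 [0.3868 0.2642 0.05  ]
top cover [456.2 265.2] 0.69 [ 0.4052 -0.24    0.05  ]
top push_face [438.7 182.4] 0.96 [ 0.6294 -0.1949  0.067 ]
top push_face [184.7 277.7] 0.95 [0.3527 0.4855 0.067 ]
top push_face [270.  263.9] 0.95 [0.3949 0.2606 0.067 ]
top tab_top [330.4 208. ] 0.46 [0.5509 0.1027 0.062 ]
top deck_end [331.1 167.6] 0.95 [0.6692 0.1028 0.05  ]
top phone [277.3 201.4] 0.86 [0.5769 0.2574 0.    ]
top phone [384.8 191.5] 0.59 [ 0.6144 -0.0574  0.    ]
top bottle [384.4 191.3] 0.77 [ 0.615  -0.0562  0.    ]
top parts_box [383.2 231.4] 0.66 [ 0.4968 -0.0521  0.    ]
top parts_box [331.6 168. ] 0.58 [0.682  0.1003 0.    ]
[ 0.2345 -0.6329  0.2265] [ 3.1416 -0.      1.9256] 0.08785879806054087 [ 0.0484  1.0384 -0.3004]
```

View pics/top0.png

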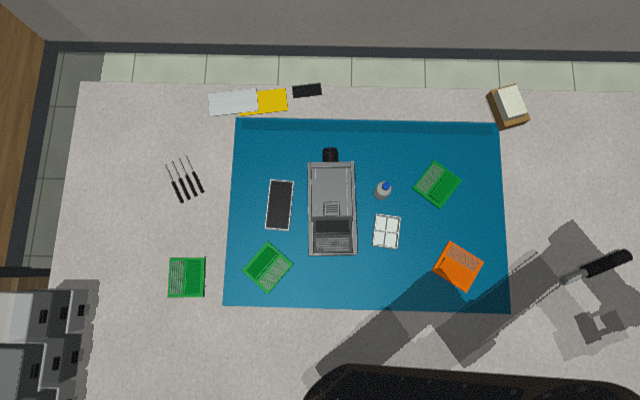

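View pics/scene0.png

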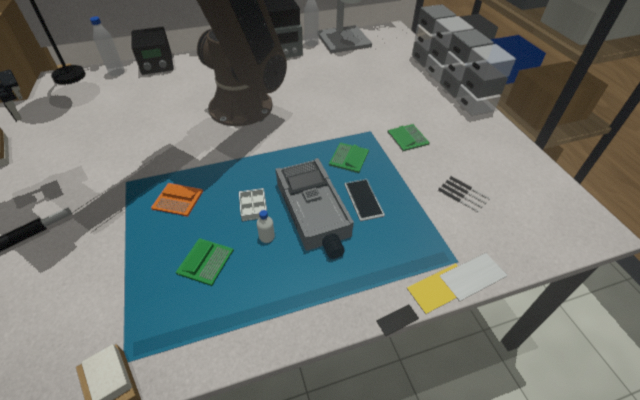

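The top view shows the extractor at about (330,208), nearly aligned with world x, with the cover at (331,240) and the tab at (331,208). The bottle is at (384,191), the parts box at (386,231) and the phone at (279,204); the green and orange covers are decoys. Next I'll move over it with the fingers shut.

```bash
python3 -m inch '0 5 13 7 0 0 -5; 0 8 20 7 0 0 -10; 0 26.5 73.5 7 0 0 -20.3;0 26.5 73.5 7 0 0 -20.3;0 26.5 73.5 7 0 0 -20.3;0 26.5 73.5 7 0 0 -20.3;0 26.5 73.5 7 0 0 -20.3;0 26.5 73.5 7 0 0 -20.3;0 26.5 73.5 7 0 0 -20.3;0 26.5 73.5 7 0 0 -20.3;0 26.5 73.5 7 0 0 -20.3;0 26.5 73.5 7 0 0 -20.3' 20
python3 - <<'E'
from h import *
s=telemetry.get_state();print(s["eef_pos"],s["ee_rot"],s["width"],s["qd"])
save(grab_frame("wrist"),"w1.png")
E
```

```text
t: 2.5
eef_pos: [0.4853, 0.0634, 0.2955]
ee_rot: [3.14, -0.001, 1.572]
force: [0.6, -1.0, 0.9]
width: 0.0004
[0.48528559 0.0634016  0.29554042] [ 3.14032393e+00 -5.11444192e-04  1.57190044e+00] 0.00044850804169771827 [ 0.76959028  0.36259305  0.39792918  0.00287377 -0.03552642 -0.77021517]
```

View pics/w1.png

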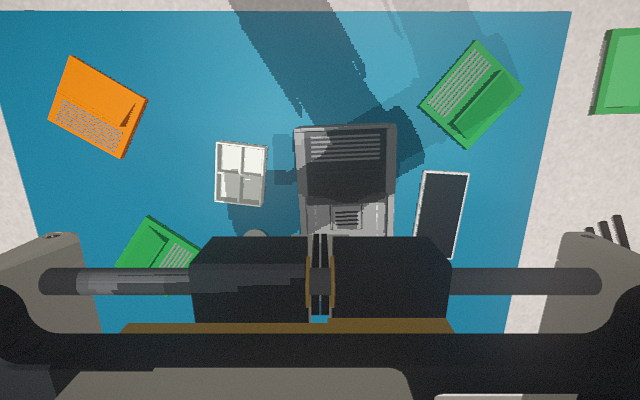

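The wrist view looks back towards the base: cover seated at (346,170), tab at (346,218), parts box at (241,173), phone at (440,213). I'll go further +x to see the whole extractor and measure.

```bash
python3 -m inch '0 6 3.5 0 0 0 0;0 12 3.5 0 0 0 0;0 12 3.5 0 0 0 0;0 12 3.5 0 0 0 0'
cat > m.py <<'E'
from h import *
np.set_printoptions(precision=4,suppress=True)
F={c:grab_frame(c) for c in("wrist","top","scene")}
import sys
save(F["wrist"],sys.argv[1])
s=telemetry.get_state();print(s["eef_pos"],s["ee_rot"],s["qd"].__class__,s["force"])
for n,z in(("push_face",.067),("tab_top",.062),("opening",.05),("deck_end",.05),("cover",.05),("extractor",0),("bottle",0),("parts_box",0),("phone",0)):
    ob=[]
    for c in F:
        L=[r for r in pinpoint(c,n) if r["p"]>.3]
        for r in L:
            X=onz(F[c],r["location"],z)
            if n in("bottle","parts_box","phone") or abs(X[1]-.104)<.04 :
                print(n,c,np.round(r["location"],1),round(r["p"],2),X); ob.append((F[c],r["location"])); break
    if len(ob)>1: print("   tri",n,tri(ob))
E
python3 m.py w2.png
```

```text
t: 3.05
eef_pos: [0.6081, 0.1033, 0.2941]
ee_rot: [3.141, -0.001, 1.573]
force: [-0.7, 0.2, 0.3]
width: 0.0004
[0.6071 0.1031 0.2959] [ 3.1387 -0.0018  1.5733] <class 'numpy.ndarray'> [ 0.138   0.0394 -0.0731]
push_face wrist [316.3  66.5] 0.86 [0.4809 0.0986 0.067 ]
push_face top [334.  236.3] 0.64 [0.4729 0.0915 0.067 ]
push_face scene [302.1 172.9] 0.88 [0.4768 0.0989 0.067 ]
   tri push_face [0.4769 0.0963 0.0663]
tab_top wrist [316.  130.7] 0.75 [0.5561 0.0981 0.062 ]
tab_top top [332.6 204.8] 0.73 [0.56   0.0968 0.062 ]
tab_top scene [311.3 191.2] 0.67 [0.5482 0.1037 0.062 ]
   tri tab_top [0.5571 0.0987 0.0729]
opening scene [305.  174.8] 0.96 [0.47   0.1092 0.05  ]
deck_end wrist [323.6 211.3] 0.89 [0.6692 0.1087 0.05  ]
deck_end top [331.3 166.6] 0.75 [0.6722 0.1023 0.05  ]
deck_end scene [327.5 228.9] 0.87 [0.6753 0.1066 0.05  ]
   tri deck_end [0.6721 0.1062 0.0461]
cover wrist [317.4  69.4] 0.78 [0.482  0.0998 0.05  ]
cover top [331.2 235.8] 0.92 [0.4756 0.0986 0.05  ]
cover scene [304.1 181.1] 0.66 [0.4936 0.0994 0.05  ]
   tri cover [0.4788 0.1004 0.0348]
extractor wrist [318.2 124.7] 0.62 [0.5512 0.1007 0.    ]
extractor top [329.7 209.4] 0.76 [0.557  0.1033 0.    ]
extractor scene [310.1 210.6] 0.98 [0.5628 0.0949 0.    ]
   tri extractor [ 0.5549  0.1004 -0.0098]
bottle wrist [223.1 164.8] 0.66 [ 0.6113 -0.0451  0.    ]
bottle top [381.6 191.4] 0.71 [ 0.6145 -0.048   0.    ]
bottle scene [267.1 233.7] 0.88 [ 0.6044 -0.0384 -0.    ]
   tri bottle [ 0.6112 -0.0425  0.0102]
parts_box wrist [205.8  86.9] 0.71 [ 0.4992 -0.0597  0.    ]
parts_box top [385.2 229.9] 0.93 [ 0.5013 -0.0579  0.    ]
parts_box scene [250.6 206.1] 0.97 [ 0.4945 -0.0607  0.    ]
   tri parts_box [ 0.4999 -0.0587  0.0049]
phone wrist [421.7 138.6] 0.71 [0.5711 0.2556 0.    ]
phone top [279.3 205.1] 0.77 [0.566  0.2511 0.    ]
phone scene [361.7 199.8] 0.6 [0.57   0.2488 0.    ]
   tri phone [ 0.5686  0.2522 -0.0012]
```

View pics/w2.png

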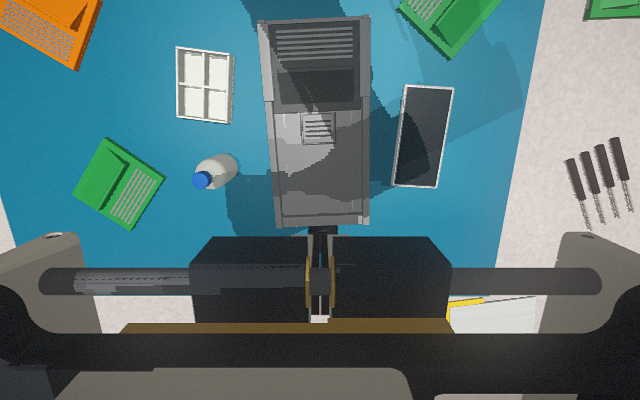

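The wrist view shows the extractor at (258..370, 17..228), slightly yawed, with the tab at (318,128) standing out and the cover's ridge face at (316,68). I'll get the yaw from the wall edges.

Run:
```python
from h import *
f=grab_frame("wrist"); save(f,"w3.png",(240,0,400,236),2.5)
for nm,p,z in(("nl",(258,19),.0675),("nr",(369,15),.0675),("fl",(276,229),.063),("fr",(369,225),.063),("tabL",(302,112),.062),("tabR",(334,112),.062),("tabl",(303,144),.062),("tabr",(334,143),.062)): print(nm,onz(f,p,z).round(4))
```

```text
nl [0.4312 0.032  0.0675]
nr [0.4267 0.1592 0.0675]
fl [0.692  0.0419 0.063 ]
fr [0.6856 0.1729 0.063 ]
tabL [0.5334 0.0808 0.062 ]
tabR [0.5333 0.1212 0.062 ]
tabl [0.5734 0.0815 0.062 ]
tabr [0.572  0.1218 0.062 ]
```

View pics/w3.png

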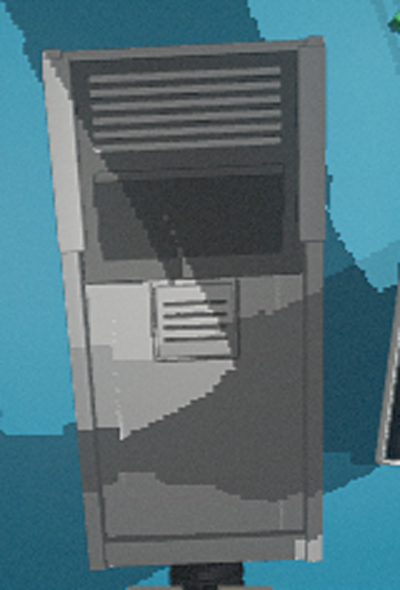

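Yaw ≈ 0.045 rad (2.6°), centre ≈ (0.559, 0.1015), tab centre ≈ (0.555, 0.101), push face ≈ (0.484, 0.098). The 0.26 m length agrees with the text. Descending above the tab now.

```bash
python3 -m inch '0 -5.2 -0.2 -6 0 0 2.4;0 -5.2 -0.2 -12 0 0 2.4;0 -5.2 -0.2 -18 0 0 2.4;0 -5.2 -0.2 -22 0 0 2.4;0 -5.2 -0.2 -22 0 0 2.4;0 -5.2 -0.2 -22 0 0 2.4'
python3 - <<'E'
from h import *
s=telemetry.get_state();print(s["eef_pos"],s["ee_rot"],s["force"])
save(grab_frame("wrist"),"w4.png")
E
```

```text
t: 5.35
eef_pos: [0.5573, 0.102, 0.0769]
ee_rot: [3.138, -0.002, 1.616]
force: [0.7, -0.6, 0.6]
width: 0.0004
[0.5573065  0.10195917 0.07694652] [ 3.13754890e+00 -1.61955283e-03  1.61600318e+00] [ 0.70919282 -0.56102567  0.57731519]
```

View pics/w4.png

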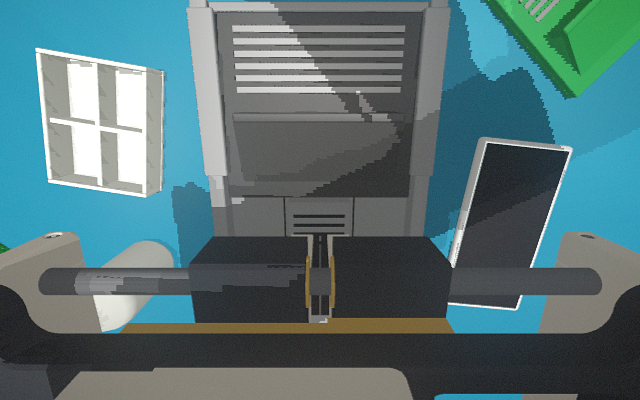

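The fingertips are over the tab (centred on column 320), the extractor's edges are parallel to the image, and the bottle and phone are clear. Pressing.

```bash
python3 -m inch '0 -0.2 0 -1.2 0 0 0;0 -0.2 0 -1.6 0 0 0;0 -0.2 0 -2 0 0 0;0 -0.2 0 -2.3 0 0 0;0 -0.2 0 -2.55 0 0 0;0 -0.2 0 -2.55 0 0 0;0 -0.2 0 -2.55 0 0 0'
```

```text
t: 6.28
eef_pos: [0.5557, 0.1022, 0.0519]
ee_rot: [3.136, -0.003, 1.616]
force: [-0.5, -0.2, 0.3]
width: 0.0001
```

```bash
python3 -m inch '0 0 0 -0.15 0 0 0;0 0 0 -0.3 0 0 0'; python3 -m inch '0 0 0 -0.2 0 0 0;0 0 0 -0.2 0 0 0'
```

```text
t: 6.52
eef_pos: [0.556, 0.1022, 0.051]
ee_rot: [3.135, -0.002, 1.617]
force: [-11.9, 1.9, 33.6]
width: 0.0005
t: 6.78
eef_pos: [0.556, 0.1023, 0.0511]
ee_rot: [3.135, -0.002, 1.617]
force: [-10.2, 0.4, 23.1]
width: 0.0003
```

The tab is at its hard stop: TCP z = 0.051 with force rising to 33 N, as the text predicts. Next I'll go up and behind the push face.

```bash
python3 -m inch '0 0 0 4 0 0 0;0 0 0 6 0 0 0;0 -5 -0.25 7 0 0 0;0 -9.4 -0.5 7 0 0 0;0 -9.4 -0.5 6 0 0 0;0 -9.4 -0.5 3.5 0 0 0;0 -9.4 -0.5 3.5 0 0 0;0 -9.4 -0.5 3.5 0 0 0'
python3 - <<'E'
from h import *
s=telemetry.get_state();print(s["eef_pos"],s["force"])
w=grab_frame("wrist");c=grab_frame("scene")
a=cv2.resize(w["pixels"][:,:,::-1],None,fx=.9,fy=.9); b=cv2.resize(c["pixels"][120:270,240:400,::-1],None,fx=1.5,fy=1.5)
o=np.zeros((590,576,3),np.uint8);o[:360]=a;o[362:587,:240]=b
t=grab_frame("top")["pixels"][140:270,280:400,::-1];t=cv2.resize(t,None,fx=1.7,fy=1.7);o[362:362+t.shape[0],250:250+t.shape[1]]=t
cv2.imwrite("pics/w5.png",o)
E
```

```text
t: 7.78
eef_pos: [0.4625, 0.0973, 0.0863]
ee_rot: [3.135, -0.002, 1.618]
force: [-0.0, 0.3, 0.6]
width: 0.0004
[0.46250557 0.09734491 0.08629129] [-0.04281488  0.29260256  0.59321655]
```

View pics/w5.png

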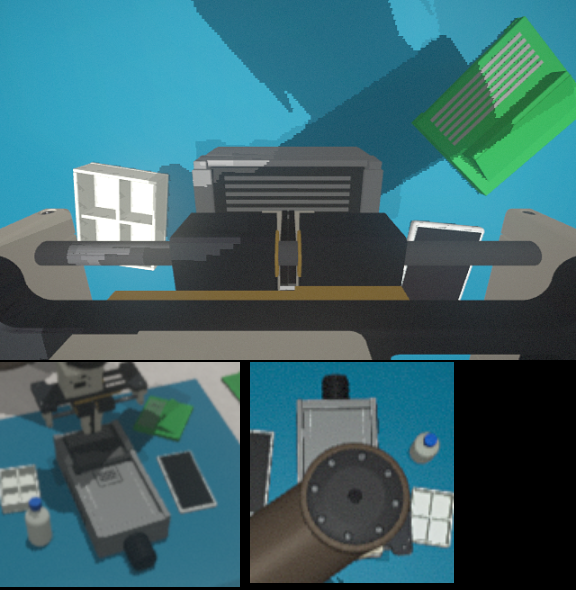

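The fingers sit behind the ridge, the tab looks flush, and the bystanders haven't moved. Lowering, then making contact.

```bash
python3 -m inch '0 0 0 -1.2 0 0 0;0 0 0 -2.15 0 0 0;0 0 0 -2.15 0 0 0' && python3 -m inch '0 0.8 0.03 0 0 0 0;0 1.6 0.07 0 0 0 0;0 2.4 0.1 0 0 0 0;0 3 0.13 0 0 0 0;0 3 0.13 0 0 0 0'
```

```text
t: 8.3
eef_pos: [0.4618, 0.097, 0.064]
ee_rot: [3.136, -0.001, 1.617]
force: [-0.5, -0.4, 0.1]
width: 0.0002
t: 8.93
eef_pos: [0.4925, 0.0984, 0.064]
ee_rot: [3.135, -0.001, 1.617]
force: [1.0, -0.0, 0.3]
width: 0.0002
```

Now at x = 0.4925 with no blocking force, so the cover is sliding. I'll push on by another 9 cm.

```bash
python3 -m inch '0 1.2 0.05 0 0 0 0;0 2.4 0.11 0 0 0 0;0 3.6 0.16 0 0 0 0;0 4.8 0.22 0 0 0 0;0 6 0.27 0 0 0 0;0 7.2 0.32 0 0 0 0;0 8.2 0.37 0 0 0 0;0 8.8 0.4 0 0 0 0;0 9 0.4 0 0 0 0;0 9 0.4 0 0 0 0'
python3 m.py w6.png
```

```text
t: 10.18
eef_pos: [0.5827, 0.1024, 0.064]
ee_rot: [3.135, -0.002, 1.617]
force: [0.3, 0.8, -0.4]
width: 0.0004
[0.5825 0.1025 0.0641] [ 3.1349 -0.0016  1.6171] <class 'numpy.ndarray'> [0.2701 0.442  0.3062]
push_face wrist [318.9 269.3] 0.86 [0.596 0.102 0.067]
push_face top [330.  193.5] 0.52 [0.5905 0.1047 0.067 ]
push_face scene [310.4 209.2] 0.38 [0.6131 0.0808 0.067 ]
   tri push_face [0.5985 0.0974 0.0503]
tab_top wrist [320.8 192.6] 0.76 [0.5506 0.101  0.062 ]
tab_top top [333.4 210. ] 0.36 [0.5455 0.0943 0.062 ]
   tri tab_top [0.5353 0.098  0.12  ]
opening wrist [320.3  51.5] 0.67 [0.4769 0.0973 0.05  ]
opening top [333.  239.3] 0.62 [0.4662 0.0935 0.05  ]
opening scene [305.5 178.4] 0.71 [0.4845 0.1063 0.05  ]
   tri opening [0.472  0.0999 0.0384]
deck_end scene [327.3 227.6] 0.93 [0.6712 0.1075 0.05  ]
cover wrist [320.5 254.2] 0.69 [0.5949 0.103  0.05  ]
cover top [332.2 198.2] 0.62 [0.5808 0.098  0.05  ]
cover scene [318.9 204.4] 0.92 [0.59   0.1117 0.05  ]
   tri cover [0.5882 0.104  0.0527]
extractor wrist [323.3 174.9] 0.74 [0.5537 0.1034 0.    ]
extractor top [330.9 212.6] 0.75 [0.5477 0.0996 0.    ]
extractor scene [310.7 208.1] 0.61 [0.5545 0.0993 0.    ]
   tri extractor [ 0.5513  0.1011 -0.0035]
bottle wrist [140.  239.1] 0.89 [ 0.6137 -0.0428  0.    ]
bottle top [383.7 193.7] 0.81 [ 0.6077 -0.0541  0.    ]
bottle scene [267.4 234. ] 0.77 [ 0.6056 -0.0379  0.    ]
   tri bottle [ 0.6093 -0.0439  0.0051]
parts_box wrist [96.3 87.9] 0.67 [ 0.4989 -0.0586  0.    ]
parts_box top [385.6 232.1] 0.76 [ 0.4949 -0.059   0.    ]
parts_box scene [253.3 208. ] 0.62 [ 0.5039 -0.0549 -0.    ]
   tri parts_box [ 0.498  -0.0581 -0.0034]
phone wrist [514.7 203.5] 0.91 [0.5696 0.2548 0.    ]
phone scene [364.6 200.8] 0.98 [0.5761 0.2552 0.    ]
   tri phone [ 0.5713  0.2582 -0.0057]
```

View pics/w6.png

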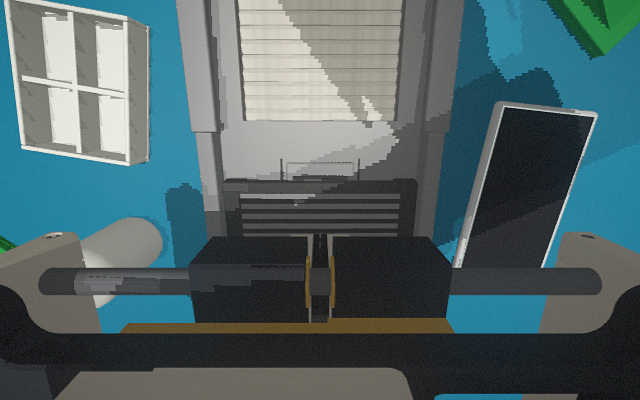

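The opening (white filter, rows 0-120) is fully uncovered. The cover's rear edge is at row 180, about 30 mm past the opening, and it lies flat over the flush tab. Backing off and rising.

```bash
python3 -m inch '0 -1 -0.05 0 0 0 0;0 -1.2 -0.05 0 0 0 0;0 -1.2 -0.05 5 0 0 0;0 -1.2 -0.05 11 0 0 0;0 -1.2 -0.05 17 0 0 0;0 -1.2 -0.05 21 0 0 0;0 3 0 23 0 0 0;0 5 0 23 0 0 0;0 5 0 23 0 0 0;0 5 0 23 0 0 0'
python3 m.py w7.png | grep -E "^\[|cover|push|tri"
```

```text
t: 12.92
eef_pos: [0.6318, 0.1023, 0.2936]
ee_rot: [3.136, -0.001, 1.617]
force: [-0.3, -0.3, 0.1]
width: 0.0004
[0.6319 0.1024 0.2942] [ 3.1352 -0.0015  1.6173] <class 'numpy.ndarray'> [ 0.3931 -0.2176 -0.8261]
push_face wrist [322.8 144.6] 0.65 [0.5979 0.1044 0.067 ]
push_face top [329.4 193.2] 0.69 [0.5913 0.1064 0.067 ]
push_face scene [316.  202.3] 0.72 [0.5948 0.102  0.067 ]
   tri push_face [0.5945 0.1044 0.0654]
   tri opening [0.4713 0.1021 0.0441]
   tri deck_end [0.6708 0.1042 0.0478]
cover wrist [322.3 142.3] 0.71 [0.5967 0.1039 0.05  ]
cover top [332. 198.] 0.85 [0.5814 0.0985 0.05  ]
cover scene [316.3 204.5] 0.74 [0.5882 0.105  0.05  ]
   tri cover [0.5891 0.1024 0.0505]
   tri extractor [0.5588 0.1023 0.0049]
   tri bottle [ 0.6105 -0.046   0.0055]
   tri parts_box [ 0.499  -0.0601 -0.0169]
   tri phone [0.571  0.2532 0.0046]
```

View pics/w7.png

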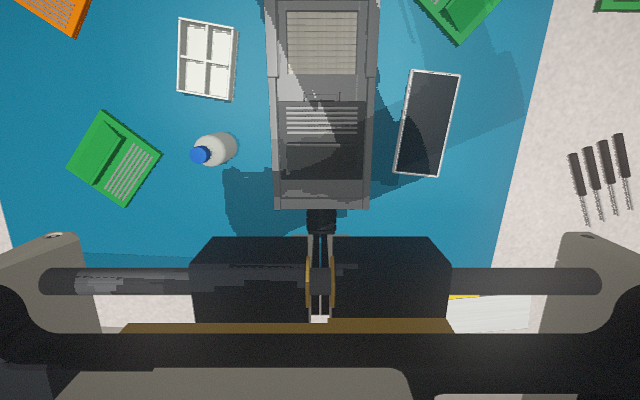

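The cover (rows 101-180) lies flat on the deck, the filter opening (rows 10-75) is clear, the bystanders are where they were, and the arm touches nothing. Handing in.

```bash
python3 -c "
from station import arm; print(arm.job_done())"
```

```text
the job is handed in; nothing more can be done
None
```

The filter compartment is open. I pressed the snap tab to its stop with the shut fingertips, pushed the cover by its ridge face along the channel, backed off and handed the job in at about 13 s. The hand-in reports no verdict.

- **Tab:** it met its stop at TCP z = 0.051 m, as the text predicts, with about 34 N on the wrist. The last pictures show it flush, though it is mostly under the cover now.
- **Cover:** the push face measured at x ≈ 0.594 m, so the cover is about +30 to +35 mm in the extractor's frame, a slide of about 105–110 mm. Its height measured 0.0505 m and it looks flat. The opening is fully clear, with about 30 mm to spare.
- **Bystanders:** the phone, bottle and parts box are within about 5 mm of their first measured positions in x and y, which is within measurement scatter.
- **Arm:** it was clear of everything at hand-in, with wrist force about 0–1 N.

**Disagreements:**
- While the arm hid parts of the scene, some network heights were off by 1–6 cm; for the tab top I got 0.073 and 0.12 m. I used the text's heights and the contact force instead.
- The final single-camera x values for the cover differ by up to 15 mm. All of them still put it well past the 5 mm limit.

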